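# Hold the tool chest's lid open for fitting its stay

### The arm

A 7-joint arm with a two-finger parallel gripper is mounted at the origin on the work surface. World frame = base frame: x ahead of the robot, y to its left, z up, the work surface at z = 0. Lengths are in m, angles in degrees, forces in N, time in s.
With the tool pointing down it reaches from about 0.35 to 0.9 m from the base axis. Payload 7.2 kg.
Tool frame: the origin (TCP) lies midway between the tips of the shut fingers; the grasp point (between the pads) lies 19 mm behind it; z points along the fingers, y is the line along which they close (so a half turn about z gives the same grasp; the last joint's range is limited). The gripper opens to 85 mm and grips with 20 to 120 N. Pads are 22 mm wide; open, the fingers measure 114 mm over their backs; the gripper's body (76 mm by 85 mm) begins 54 mm behind the grasp point. The pads swing forward as they close: fully open they stand 13 mm farther back than shut.
Start: joints at [65.306, 23.554, -0.728, 91.456, 0.321, 64.991, -4.71], TCP at [0.222, -0.584, 0.231] pointing down, gripper open.
Joint ranges: [-169.25, 169.25], [-16.82, 113.86], [-84.01, 82.57], [7.8, 145.47], [-59.2, 239.2], [7.22, 106.19], [-163.78, 163.78]. Speed limits (degrees/s): [136.94, 136.94, 172.46, 172.46, 180, 180, 180].

### API

Orientations are given as a 3x3 rotation matrix whose columns are the frame's x, y, z axes.
In Python, from rig import observe, read_camera, close_job gives the robot as it stands.
- The arm moves only by the tool step_arm, never from a script. Its argument "steps" is a list of rows, each an object with "slide": the shift along the tool's x, y, z in cm, a list of three; "spin": the turn about the tool's z in rad. A call has 1 to 20 rows; each row shifts and turns the commanded pose from where the row before left it, along the tool's axes as they then stand; what a row does not reach is not made up. A row lasts 1/8 s, in which the tool goes at most 62.5 mm and 10.7 degrees, less where a joint would pass 70% of its speed; a pose out of reach is approached as far as the arm can. A call with a gripper value outside its range is refused whole. "grip" is the closure, from 0 (fully open) to 1 (shut), set as the call begins (left out, the last holds). The fingers move at their own pace and stop on an object; the grip force is fixed at half the most. Time passes only in rows, so rows that do not move let the fingers close. It gives the time, the measured TCP pose, the force, the opening and the grip force at its end, in the units of the state.
- observe(): the state, without advancing time (a new reading comes with each control period).
- read_camera(name): name is "side" or "top" or "wrist"; returns a dict with "pixels" (420x560x3 uint8, red, green, blue), "fx", "fy", "cx", "cy" (pixels), "eye" and "rotation" of the camera in the world. Camera axes: x right, y up, looking along -z (the intrinsics and any distortion apply to the point x, -y, -z); pixel columns grow to the right and rows downward; lengths in m; the calibration is good to about 2 mm. A picture is of the moment at which its call begins. There is no depth.
- close_job(): hands the job in; it is judged then, once.
The state is a dict: "time": time; "q": joint angles; "qd": joint speeds; "effort": joint torques, N m; "position": TCP position; "ee_rot": TCP orientation; "ft_force": force on the tool from outside, world axes, zero at the start; "wrist_torque": the same for the moment, N m; "width": opening from 0.0 (shut) to 1.0 (fully open); "grip_force": force on a finger pad.
Only numpy, scipy, OpenCV 4.12 (cv2) and the standard library are available. Lean on these libraries where they do the work, as an engineer would, in place of code of your own. Each camera call takes 0.05 s, during which the arm holds its last target. There are 200 camera calls.

### The job

I want to screw the new stay to the lid of the red tool chest: put the pliers that lie on the lid away in the open drawer and push the drawer fully shut, then lift the lid, which has a bar handle at the front, and hold it open at 60 degrees (counted from shut), without letting it drop on the way. Finish while still holding the lid there, steady: do not let go of it. Leave the other things on the table where they are.

Things in the scene. Friction and masses are not known exactly. Their poses are not given: they have to be found in the camera images.
- chest: Red steel tool chest, 400 wide (its y), 180 deep (its x), 165 high with the lid shut; heavy, does not move. Origin: centre of its underside on the table; its front faces its own -x, towards the robot. An open-topped till (upper part, front wall up to z = 140) lies under the hinged lid; one drawer fills the lower part.
- hinge_line (a point): Middle of the lid's hinge axis at the chest's back top rim: 90 behind (+x) the chest's origin, 140 up. The axis runs along the chest's y.
- lid_hinge (a joint): Lid angle in rad: 0 shut, grows as the front edge goes up and back; 60 degrees is 1.047. Stops at 0 and 1.8. A free, nearly frictionless hinge with no stay: the lid (0.5 to 0.8 kg) falls shut from any angle below about 80 degrees if let go.
- lid: The red lid, a shallow pan 404 wide, 182 deep, 25 high; its origin is on the hinge axis, axes as the chest's when shut. Flat top at z = 165 above the table when shut, sheet 3 thick.
- lid_handle (a point): Centre of the lid's front handle: a straight horizontal bar along the lid's y with a black round grip 78 long, 13 thick, on two thin legs (at y = +-45) that hold its axis 40 out from the lid's front face. Free space all round it (34 between grip and lid). 222 from the hinge axis and 12 above it when shut, i.e. 152 above the table. It turns with the lid; the round grip can turn between the fingers.
- drawer (a joint): How far the drawer is pulled out, in m: 0 fully shut, at most 0.155 (it starts pulled well out); slides along the chest's -x as it opens, stays where left; about 2 N and some damping to push; no latch.
- drawer_face (a point): Centre of the outer face of the drawer's front, which is 392 wide and 58 high (z = 17 to 75 above the table) and flush with the chest's front (90 before the chest's origin) when shut. The two steel bar pulls, each 80 long along y and 8 thick, are centred 130 to either side of this point, 2 above it, 31 out from the face. The face moves with the drawer.
- drawer_floor (a point): Point on the black floor of the drawer, 22 above the table, on its middle line; moves with the drawer, axes as the chest's. It lies 56 behind the drawer's outer face. Free floor: 370 along y, 124 along x (from 50 before this point, where the 6 thick front wall stands, to 74 behind it); of this, only what is pulled out beyond the chest's front can be reached from above. Drawer walls 41 high above this floor; a rail of sockets (27 high) runs along the back.
- pliers: Combination pliers with two blue handles and steel jaws, lying flat: 160 long (x), 46 over the handles (y), 12 thick; about 0.2 kg. Origin at mid-length on the underside; x points to the jaws.
- pliers_joint (a point): Middle of the pliers' pivot block, 32 from the origin towards the jaws, 6 above the underside: 30 long, 26 across the sides (flat, parallel), 12 thick: the best place to grip across.
- lid_stay: Bystander: new steel lid stay waiting to be fitted: two thin folded arms with small end plates, about 160 long, lying flat (mm); origin at the centre of its underside. Leave alone.
- green_cup: Bystander: green plastic cup, 76 across the rim, 95 tall (mm); origin at the centre of its underside. Leave alone.
- spray_can: Bystander: yellow spray can, 53 across, 190 tall (mm); origin at the centre of its underside. Leave alone.
- drink_bottle: Bystander: red drink bottle with a green cap, 68 across, 217 tall (mm); origin at the centre of its underside. Leave alone.
- tape_roll: Bystander: roll of yellow tape lying flat, 100 across, 48 tall (mm); origin at the centre of its underside. Leave alone.
- paint_tin: Bystander: white paint tin, 84 across, 90 tall (mm); origin at the centre of its underside. Leave alone.
- screw_tray: Bystander: orange open screw tray with three compartments, 115 x 85 x 32 (mm); origin at the centre of its underside. Leave alone.
Things that resemble listed ones, but are neither listed nor needed, are in the scene too. Of the things like the pliers, leave any that is pink; of the rest the larger one is meant.

How it is judged (in metres and radians):
On the way, in this order (a step that is already met when the one before it is completed fails the run):
1. the pliers lie in the drawer, let go (x of pliers in the frame of drawer_floor between -0.06 and 0.08 m and y of pliers in the frame of drawer_floor between -0.186 and 0.186 m and z of pliers in the frame of drawer_floor between -0.012 and 0.03 m and contact force between the fingers and pliers below 0.05 N), for 0.2 s.
2. the drawer is pushed fully shut with the pliers inside (x of pliers in the frame of drawer_floor between -0.06 and 0.08 m and y of pliers in the frame of drawer_floor between -0.186 and 0.186 m and z of pliers in the frame of drawer_floor between -0.012 and 0.03 m and value of joint drawer below 0.006 m), for 0.2 s.
3. the lid is held by the fingers at 60 degrees (value of joint lid_hinge between 0.942 and 1.152 rad and contact force between the fingers and lid above 0.5 N and velocity of joint lid_hinge between -0.1 and 0.1 rad/s), for 0.3 s.
At the end, for the whole second after the job is handed in: The lid stands still at 60 degrees from shut (6 degrees either way), carried by the robot's fingers; the drawer is shut to within 6 mm and the pliers lie in it, let go (all of step 2 and all of step 3 and contact force between the fingers and pliers below 0.05 N); the arm keeps its last pose, push and grip.
It fails at once if the lid is let fall from well open (faster than 2 rad/s downwards while more than 0.3 rad open) (velocity of joint lid_hinge below -2 rad/s and value of joint lid_hinge above 0.3 rad).
It fails at once if a bystander is shifted by more than 30 mm or knocked over (distance of any of lid_stay, green_cup, spray_can, drink_bottle, tape_roll, paint_tin, screw_tray from where it was at the start of the episode above 0.03 m or angle between any of lid_stay, green_cup, spray_can, drink_bottle, tape_roll, paint_tin, screw_tray's own z axis and vertical above 0.5 rad).
It also fails if it takes over 67 s, if anything falls off the work surface, if the arm or the gripper's body presses on something with over 40 N, if the wrist force passes 120 N, or if a joint passes its speed limit or range.

## Working session

There is one attempt and no reset: what is moved stays moved. The work goes in short steps, Python scripts to look and compute and a tool call to move; the robot and the scene stay as the last step left them, time stands still between calls to the robot, and variables do not carry over. Pictures are saved under pics/ and viewed, at most 10 in all, crops included, and the job is handed in when it is done.

Besides the shell and the picture viewer there is one more tool, called after "Call:" as name(argument=value, ...) on one line, values as JSON. step_arm: Moves the arm, as the interface text tells. Its arguments: {"type":"object","properties":{"steps":{"type":"array"},"grip":{"type":"number"}},"required":["steps"]}

```bash
mkdir -p pics; ls; cat > h.py <<'E'
import numpy as np, cv2, json
from rig import observe, read_camera, close_job
def snap(n,tag):
    c=read_camera(n); cv2.imwrite(f'pics/{tag}.png',c['pixels'][:,:,::-1]); np.save(f'pics/{tag}.npy',c,allow_pickle=True); return c
def load(tag): return np.load(f'pics/{tag}.npy',allow_pickle=True).item()
def ray(c,u,v):
    k=np.array(c.get('distortion',np.zeros(5)),float)
    K=np.array([[c['fx'],0,c['cx']],[0,c['fy'],c['cy']],[0,0,1]])
    p=cv2.undistortPoints(np.array([[[u,v]]],float),K,k)[0,0]
    return np.array(c['eye']),np.array(c['rotation'])@np.array([p[0],-p[1],-1])
def atz(c,u,v,z):
    e,d=ray(c,u,v); return e+d*(z-e[2])/d[2]
def proj(c,P):
    p=np.array(c['rotation']).T@(np.array(P)-np.array(c['eye'])); return c['cx']+c['fx']*p[0]/-p[2], c['cy']-c['fy']*p[1]/-p[2]
E
python3 - <<'E'
from h import *
for n in('top','side'):
    c=snap(n,n+'0'); print({k:(np.round(v,3).tolist() if k!='pixels' else 0) for k,v in c.items()})
print(observe())
E
```

```text
pics
{'pixels': 0, 'fx': 381.546, 'fy': 381.546, 'cx': 279.803, 'cy': 208.445, 'eye': [0.386, -0.027, 1.185], 'rotation': [[-0.008, 0.984, -0.18], [-1.0, -0.005, 0.017], [0.016, 0.18, 0.984]]}
{'pixels': 0, 'fx': 476.057, 'fy': 476.057, 'cx': 284.225, 'cy': 208.063, 'eye': [0.018, 0.716, 1.26], 'rotation': [[-0.82, 0.436, -0.371], [-0.572, -0.637, 0.516], [-0.012, 0.636, 0.772]]}
{'time': 0.1, 'q': array([65.30670028, 23.59469172, -0.72817083, 91.49944418,  0.32243438,
       64.99059442, -4.71063627]), 'qd': array([-0.06124553, -0.04430417,  0.00811481, -0.13229069, -0.04746517,
       -0.03051981,  0.01203548]), 'effort': array([ 3.78265817e-03, -6.01825476e+01,  6.84884749e-01, -3.00084865e+01,
        1.40472560e-02,  6.54641306e-03, -3.13417524e-05]), 'position': array([ 0.22159172, -0.58391957,  0.2305439 ]), 'ee_rot': array([[ 9.34908030e-01,  3.54889529e-01, -6.29908757e-04],
       [ 3.54890065e-01, -9.34907138e-01,  1.29844723e-03],
       [-1.28100866e-04, -1.43747710e-03, -9.99998959e-01]]), 'ft_force': array([ 0.25470204, -0.10508758, -0.42486298]), 'wrist_torque': array([-0.04359467,  0.01222446, -0.0014989 ]), 'grip_force': 0.0, 'width': 0.9988175824794726}
```

View pics/top0.png

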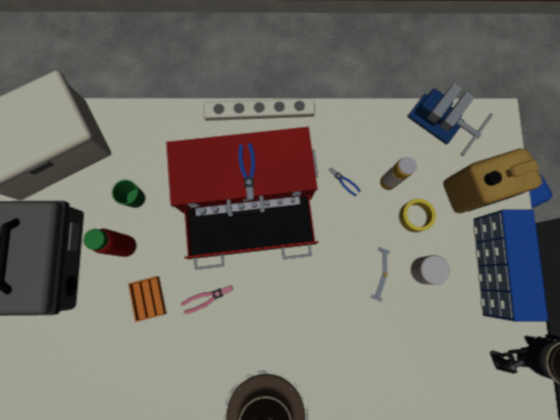

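View pics/side0.png

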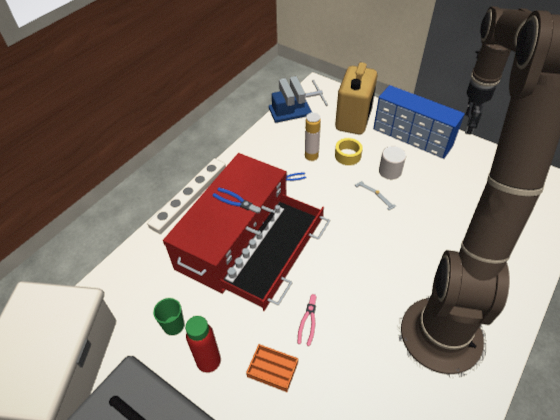

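Top picture: the chest spans about (167,140)–(315,200), with the open drawer below it, face at about (190,257)–(315,243). There are three pliers: large blue on the lid (247,172), small blue on the table (345,181) and pink (208,298). The large blue pair on the lid fits, because it isn't pink, it is the larger one, and it lies on the lid. I'll confirm with an enlarged crop.

```bash
python3 - <<'E'
from h import *
c=load('top0'); im=c['pixels'][120:275,155:365,::-1]
cv2.imwrite('pics/crop0.png',cv2.resize(im,None,fx=3.8,fy=3.8,interpolation=cv2.INTER_CUBIC))
E
```

```text
(no output)
```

View pics/crop0.png

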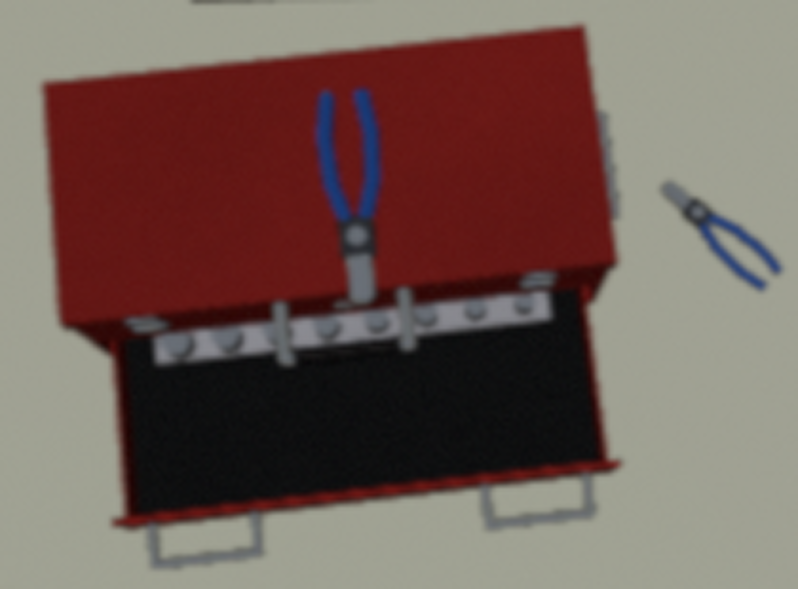

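Confirmed: the lid pliers are blue and the larger pair, with pivot block at crop (357,238) and jaws at (362,300) towards the robot. The handle legs end at crop (285,362) and (407,347). Next I fit the chest pose.

```bash
cat >> h.py <<'E'
def cz(c,x,y,z): return atz(c,155-.5+(x+.5)/3.8,120-.5+(y+.5)/3.8,z)
E
python3 - <<'E'
from h import *
np.set_printoptions(precision=4,suppress=True)
c=load('top0')
P={n:cz(c,*p) for n,p in dict(bl=(43,85,.165),br=(585,27,.165),fr=(615,264,.165),fl=(62,325,.165),dl=(115,523,.075),dr=(618,465,.075),hl=(285,360,.152),hr=(407,346,.152),piv=(357,238,.177),tip=(362,300,.173),ha=(326,95,.173),hb=(361,92,.173)).items()}
for n,p in P.items(): print(n,p)
d=lambda a,b:np.linalg.norm(P[a]-P[b])
print('w',d('bl','br'),d('fl','fr'),'dep',d('bl','fl'),d('br','fr'),'dr',d('dl','dr'),'h',d('hl','hr'))
for a,b in(('bl','br'),('fl','fr'),('dl','dr'),('hl','hr')):
    v=P[a]-P[b]; print('yaw',np.degrees(np.arctan2(-v[0],v[1])))
yaw=np.mean([np.arctan2(-(P[a]-P[b])[0],(P[a]-P[b])[1]) for a,b in(('bl','br'),('fl','fr'),('dl','dr'))])
ex=np.array([np.cos(yaw),np.sin(yaw),0]);ey=np.array([-ex[1],ex[0],0])
# lid: hinge at +90, front face at 90-182=-92 ; centre at -1
C=np.mean([P[k] for k in('bl','br','fl','fr')],0)+.001*ex; C[2]=0
print('chest',C,np.degrees(yaw))
f=(P['dl']+P['dr'])/2
for n in P: print(n,np.array([(P[n]-C)@ex,(P[n]-C)@ey]))
v=P['tip']-(P['ha']+P['hb'])/2; print('pl yaw',np.degrees(np.arctan2(v[1],v[0])),np.linalg.norm(v))
# check with side view
s=load('side0')
for q in((-.09,.2,.165),(-.09,-.2,.165),(.09,-.2,.165),(.09,.2,.165)):
    print('side',proj(s,C+q[0]*ex+q[1]*ey+[0,0,q[2]]))
E
```

```text
bl [0.7629 0.2721 0.165 ]
br [ 0.8073 -0.1281  0.165 ]
fr [ 0.6259 -0.1458  0.165 ]
fl [0.5831 0.2505 0.165 ]
dl [0.4474 0.2284 0.075 ]
dr [ 0.4887 -0.1546  0.075 ]
hl [0.559  0.0928 0.152 ]
hr [0.5688 0.0049 0.152 ]
piv [0.643  0.0399 0.177 ]
tip [0.5985 0.0363 0.173 ]
ha [0.7518 0.0635 0.173 ]
hb [0.754  0.0379 0.173 ]
w 0.40262005636117204 0.3986303284468846 dep 0.18112577666503613 0.18228318688584574 dr 0.38522714976508976 h 0.08845594877048042
yaw 6.324680587980187
yaw 6.159476518294322
yaw 6.154392444935516
yaw 6.329846596008391
chest [0.6958 0.0623 0.    ] 6.212849850403342
bl [0.0895 0.2013]
br [ 0.0902 -0.2013]
fr [-0.092  -0.1993]
fl [-0.0917  0.1993]
dl [-0.2289  0.1921]
dr [-0.2293 -0.1931]
hl [-0.1326  0.0452]
hr [-0.1325 -0.0433]
piv [-0.0549 -0.0165]
tip [-0.0995 -0.0153]
ha [ 0.0558 -0.0049]
hb [ 0.0552 -0.0305]
pl yaw -174.67901466223083 0.15500837364205916
side (np.float64(215.8292473929202), np.float64(264.47847271891203))
side (np.float64(286.1023118045908), np.float64(170.7968786238506))
side (np.float64(238.2592589099666), np.float64(152.28899651328538))
side (np.float64(163.08323592547714), np.float64(239.0340194182909))
```

```bash
cat >> h.py <<'E'
C=np.array([.6958,.0623,0]);YAW=np.radians(6.21)
EX=np.array([np.cos(YAW),np.sin(YAW),0]);EY=np.array([-EX[1],EX[0],0])
def W(x,y,z): return C+x*EX+y*EY+[0,0,z]
def go(*wps):
    """wps: (world pos, yaw of tool y in deg or None). Prints spin (done first), then slide in tool cm."""
    s=observe();p=s['position'];R=s['ee_rot'];print('t',round(s['time'],2),'p',p.round(4),'chest',[round(float((p-C)@EX),4),round(float((p-C)@EY),4)],'yawy',round(float(np.degrees(np.arctan2(R[1,1],R[0,1]))),2),'q7',s['q'][6].round(1),'w',round(s['width'],3),'gf',s['grip_force'],'F',np.round(s['ft_force'],1))
    for t,y in wps:
        if y is not None:
            a=np.radians(y)-np.arctan2(R[1,1],R[0,1]); a=(a+np.pi)%(2*np.pi)-np.pi
            print('spin',round(-a,3)); R=cv2.Rodrigues(np.array([0,0,a]))[0]@R
        print('slide cm',np.round(R.T@(t-p)*100,2)); p=t
E
python3 - <<'E'
from h import *
P=np.array([.6435,.0400,.28])
go((observe()['position']+[0,0,.06],-84.7),(P,None),(P*[1,1,0]+[0,0,.167],None),(P,None),(W(-.161,-.12,.28),6.2),(W(-.161,-.12,.035),None))
E
```

```text
t 0.1 p [ 0.2216 -0.5839  0.2305] chest [-0.5413, -0.5911] yawy -69.21 q7 -4.7 w 0.999 gf 0.0 F [ 0.3 -0.1 -0.4]
spin 0.27
slide cm [-0.   -0.01 -6.  ]
slide cm [ 47.77 -58.23   1.13]
slide cm [ 0.    0.02 11.3 ]
slide cm [ -0.    -0.02 -11.3 ]
spin -1.587
slide cm [-10.35 -10.66   0.02]
slide cm [ 0.    0.04 24.5 ]
```

Call:
step_arm(steps=[{"slide": [0,0,-3],"spin": 0.135},{"slide": [0,0,-3],"spin": 0.135},{"slide": [3,-3.6,0],"spin": 0},{"slide": [3,-3.6,0],"spin": 0},{"slide": [3,-3.6,0],"spin": 0},{"slide": [3,-3.6,0],"spin": 0},{"slide": [3,-3.6,0],"spin": 0},{"slide": [3,-3.6,0],"spin": 0},{"slide": [3,-3.6,0],"spin": 0},{"slide": [3,-3.6,0],"spin": 0},{"slide": [3,-3.6,0],"spin": 0},{"slide": [3,-3.6,0],"spin": 0},{"slide": [3,-3.6,0],"spin": 0},{"slide": [3,-3.6,0],"spin": 0},{"slide": [3,-3.6,0],"spin": 0},{"slide": [3,-3.6,0],"spin": 0},{"slide": [3,-3.6,0],"spin": 0},{"slide": [2.8,-4.2,0],"spin": 0},{"slide": [0,0,0],"spin": 0},{"slide": [0,0,0],"spin": 0}], grip=0)

```text
time: 2.6
position: [0.6435, 0.0391, 0.2906]
ee_rot: [[0.996, 0.093, -0.001], [0.093, -0.996, -0.001], [-0.001, 0.001, -1.0]]
ft_force: [0.2, -0.6, 0.1]
width: 1.001
grip_force: 0.0
```

```bash
python3 - <<'E'
from h import *
P=np.array([.6435,.0400,.28])
go((P,-84.7),(P*[1,1,0]+[0,0,.167],None))
c=snap('wrist','w1'); print(np.round(c['eye'],3),proj(c,P*[1,1,0]+[0,0,.177]))
E
```

```text
t 2.6 p [0.6435 0.0391 0.2906] chest [-0.0545, -0.0174] yawy -84.67 q7 -99.1 w 1.001 gf 0.0 F [ 0.2 -0.6  0.1]
spin 0.001
slide cm [ 0.01 -0.09  1.06]
slide cm [ 2.00e-02 -1.00e-02  1.13e+01]
[0.725 0.046 0.434] (np.float64(282.2989223910717), np.float64(204.60196654649366))
```

View pics/w1.png

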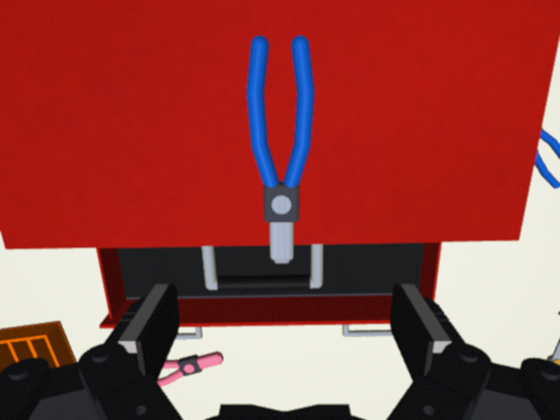

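The wrist view shows the pivot block at (281,205), against a predicted (282,205). The estimate is good, so I descend and grip.

Call:
step_arm(steps=[{"slide": [0,0,4],"spin": 0},{"slide": [0,-0.1,4],"spin": 0},{"slide": [0,0,2.5],"spin": 0},{"slide": [0,0,1.2],"spin": 0},{"slide": [0,0,0.6],"spin": 0},{"slide": [0,0,0],"spin": 0}])

```text
time: 3.4
position: [0.644, 0.0401, 0.1689]
ee_rot: [[0.996, 0.092, 0.001], [0.092, -0.996, -0.0], [0.001, 0.0, -1.0]]
ft_force: [0.4, -0.8, -0.5]
width: 0.998
grip_force: 0.0
```

Call:
step_arm(steps=[{"slide": [0,0,0],"spin": 0},{"slide": [0,0,0],"spin": 0},{"slide": [0,0,0],"spin": 0},{"slide": [0,0,0],"spin": 0},{"slide": [0,0,0],"spin": 0},{"slide": [0,0,0],"spin": 0},{"slide": [0,0,0],"spin": 0},{"slide": [0,0,0],"spin": 0}], grip=1)

```text
time: 4.4
position: [0.644, 0.0406, 0.1689]
ee_rot: [[0.996, 0.093, 0.001], [0.093, -0.996, 0.0], [0.001, 0.0, -1.0]]
ft_force: [-1.1, 0.3, 5.6]
width: 0.281
grip_force: 59.7
```

Call:
step_arm(steps=[{"slide": [0,0,-1],"spin": 0},{"slide": [0,0,-2.5],"spin": 0},{"slide": [0,0,-2.5],"spin": 0},{"slide": [0,0,-2.5],"spin": 0},{"slide": [0,0,-2.5],"spin": 0},{"slide": [0,0,0],"spin": 0}])

```text
time: 5.15
position: [0.6445, 0.0407, 0.2801]
ee_rot: [[0.996, 0.093, 0.003], [0.093, -0.996, 0.0], [0.003, -0.0, -1.0]]
ft_force: [-0.1, -0.5, -3.1]
width: 0.28
grip_force: 59.2
```

Call:
step_arm(steps=[{"slide": [0,0,0],"spin": -0.132},{"slide": [0,0,0],"spin": -0.132},{"slide": [0,0,0],"spin": -0.132},{"slide": [0,0,0],"spin": -0.132},{"slide": [0,0,0],"spin": -0.132},{"slide": [0,0,0],"spin": -0.132},{"slide": [0,0,0],"spin": -0.132},{"slide": [0,0,0],"spin": -0.132},{"slide": [0,0,0],"spin": -0.132},{"slide": [0,0,0],"spin": -0.132},{"slide": [0,0,0],"spin": -0.132},{"slide": [0,0,0],"spin": -0.135},{"slide": [0,0,0],"spin": 0}])

```text
time: 6.78
position: [0.6431, 0.0402, 0.2766]
ee_rot: [[-0.108, 0.994, -0.002], [0.994, 0.108, 0.0], [0.0, -0.002, -1.0]]
ft_force: [-0.3, 0.7, -2.7]
width: 0.28
grip_force: 59.1
```

```bash
python3 - <<'E'
from h import *
go((W(-.161,-.12,.28),6.2),(W(-.161,-.12,.035),None))
c=snap('wrist','w2'); print(proj(c,observe()['position']))
E
```

```text
t 6.78 p [0.6431 0.0402 0.2766] chest [-0.0547, -0.0163] yawy 6.2 q7 -15.6 w 0.28 gf 59.13639843463898 F [-0.3  0.7 -2.7]
spin -0.0
slide cm [-10.38 -10.62  -0.32]
slide cm [-1.00e-02  6.00e-02  2.45e+01]
(np.float64(286.6206984352442), np.float64(285.32368351254297))
```

View pics/w2.png

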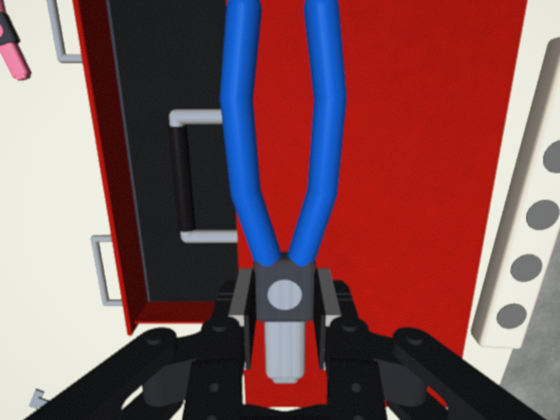

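The pliers are held squarely at (285,295), with the drawer and handle clear on the left. I'm moving the place point to chest x −0.172 so it clears the lid handle.

Call:
step_arm(steps=[{"slide": [-2,-2,0],"spin": 0},{"slide": [-3,-3.2,0],"spin": 0},{"slide": [-3,-3.2,0],"spin": 0},{"slide": [-2.9,-3.3,0],"spin": 0},{"slide": [0,0,0],"spin": 0},{"slide": [0,0,4],"spin": 0},{"slide": [0,0,4],"spin": 0},{"slide": [0,0,4],"spin": 0},{"slide": [0,0,3],"spin": 0},{"slide": [0,0,0],"spin": 0}])

```text
time: 8.07
position: [0.5379, -0.0796, 0.1261]
ee_rot: [[-0.108, 0.994, -0.005], [0.994, 0.108, 0.001], [0.002, -0.004, -1.0]]
ft_force: [0.3, -0.8, -2.3]
width: 0.286
grip_force: 59.5
```

```bash
python3 - <<'E'
from h import *
go((W(-.172,-.125,.031),6.2))
E
```

```text
t 8.07 p [ 0.5379 -0.0796  0.1261] chest [-0.1723, -0.124] yawy 6.21 q7 -7.8 w 0.286 gf 59.535107016563416 F [ 0.3 -0.8 -2.3]
spin 0.0
slide cm [-0.12  0.07  9.51]
```

Call:
step_arm(steps=[{"slide": [0,0,3],"spin": 0},{"slide": [0,0,3],"spin": 0},{"slide": [0,0,2],"spin": 0},{"slide": [0,0,1],"spin": 0},{"slide": [0,0,0.4],"spin": 0},{"slide": [0,0,0],"spin": 0},{"slide": [0,0,0],"spin": 0}])

```text
time: 8.95
position: [0.5398, -0.0807, 0.035]
ee_rot: [[-0.109, 0.994, 0.001], [0.994, 0.109, -0.0], [-0.0, 0.001, -1.0]]
ft_force: [-0.4, 0.7, -2.8]
width: 0.286
grip_force: 59.5
```

Call:
step_arm(steps=[{"slide": [0,0,0],"spin": 0},{"slide": [0,0,0],"spin": 0},{"slide": [0,0,0],"spin": 0},{"slide": [0,0,0],"spin": 0}], grip=0.5)

```text
time: 9.45
position: [0.5393, -0.0806, 0.0344]
ee_rot: [[-0.109, 0.994, 0.0], [0.994, 0.109, -0.0], [-0.0, 0.0, -1.0]]
ft_force: [0.2, 0.1, -0.1]
width: 0.499
grip_force: 0.0
```

Call:
step_arm(steps=[{"slide": [0,0,-1],"spin": 0},{"slide": [0,0,-3],"spin": 0},{"slide": [0,0,-4],"spin": 0},{"slide": [0,0,-4],"spin": 0},{"slide": [0,0,0],"spin": 0}])

```text
time: 10.07
position: [0.5414, -0.0805, 0.1581]
ee_rot: [[-0.109, 0.994, 0.006], [0.994, 0.109, -0.001], [-0.002, 0.006, -1.0]]
ft_force: [1.4, 0.2, -0.3]
width: 0.501
grip_force: 0.0
```

```bash
python3 - <<'E'
from h import *
P=W(-.36,-.13,.15)
go((P,6.2),(P*[1,1,0]+[0,0,.022],None),(W(-.182,-.13,.022),None))
c=snap('wrist','w3')
E
```

```text
t 10.07 p [ 0.5414 -0.0805  0.1581] chest [-0.169, -0.1253] yawy 6.24 q7 -6.4 w 0.501 gf 0.0 F [ 1.4  0.2 -0.3]
spin 0.001
slide cm [ -0.47 -19.11   0.69]
slide cm [ 0.02 -0.08 12.8 ]
slide cm [ 0.   17.8   0.11]
```

View pics/w3.png

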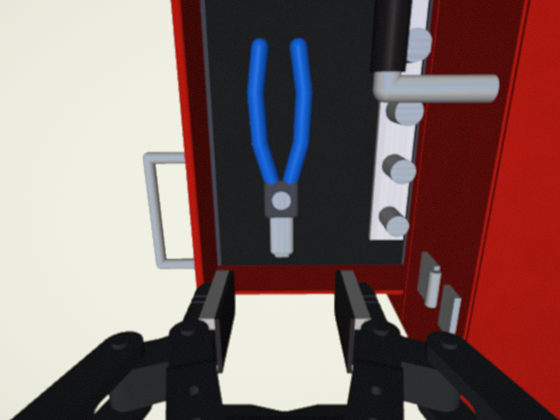

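The pliers lie flat on the drawer floor, with pivot at (281,200), clear of the socket rail. Next I push the drawer shut on the right-hand pull, using the back of the open finger.

Call:
step_arm(steps=[{"slide": [0,-2,0],"spin": 0},{"slide": [-0.2,-4,0],"spin": 0},{"slide": [-0.2,-4,0],"spin": 0},{"slide": [0,-4,0],"spin": 0},{"slide": [0,-3.5,0],"spin": 0},{"slide": [0,-1.6,0],"spin": 0},{"slide": [0,0,0],"spin": 0},{"slide": [0,0,4],"spin": 0},{"slide": [0,0,4],"spin": 0},{"slide": [0,0,3],"spin": 0},{"slide": [0,0,2],"spin": 0},{"slide": [0,0,0],"spin": 0},{"slide": [0,0,0],"spin": 0}], grip=0)

```text
time: 11.75
position: [0.3505, -0.105, 0.0245]
ee_rot: [[-0.109, 0.994, 0.0], [0.994, 0.109, 0.0], [0.0, 0.0, -1.0]]
ft_force: [0.9, -0.3, 0.6]
width: 0.999
grip_force: 0.0
```

```bash
python3 - <<'E'
from h import *
go((W(-.182,-.13,.022),6.2))
E
```

```text
t 11.75 p [ 0.3505 -0.105   0.0245] chest [-0.3613, -0.129] yawy 6.28 q7 -10.0 w 0.999 gf 0.0 F [ 0.9 -0.3  0.6]
spin 0.001
slide cm [-0.1  17.93  0.26]
```

Call:
step_arm(steps=[{"slide": [0,1,0.1],"spin": 0},{"slide": [0,1,0.1],"spin": 0},{"slide": [0,1,0],"spin": 0},{"slide": [0,1,0],"spin": 0},{"slide": [0,1,0],"spin": 0},{"slide": [0,1,0],"spin": 0},{"slide": [0,1,0],"spin": 0},{"slide": [0,1,0],"spin": 0},{"slide": [0,1,0],"spin": 0},{"slide": [0,1,0],"spin": 0},{"slide": [0,1,0],"spin": 0},{"slide": [0,1,0],"spin": 0},{"slide": [0,1,0],"spin": 0},{"slide": [0,1,0],"spin": 0},{"slide": [0,1,0],"spin": 0},{"slide": [0,1,0],"spin": 0},{"slide": [0,0.5,0],"spin": 0},{"slide": [0,0.5,0],"spin": 0},{"slide": [0,0,0],"spin": 0}])

```text
time: 14.12
position: [0.5196, -0.0869, 0.0224]
ee_rot: [[-0.109, 0.994, 0.001], [0.994, 0.109, -0.0], [-0.0, 0.001, -1.0]]
ft_force: [-0.1, 0.1, 0.5]
width: 0.999
grip_force: 0.0
```

```bash
python3 - <<'E'
from h import *
go((W(-.182,-.13,.022),6.2))
c=snap('top','t4')
cv2.imwrite('pics/t4c.png',cv2.resize(c['pixels'][120:275,155:365,::-1],None,fx=3.8,fy=3.8,interpolation=cv2.INTER_CUBIC))
print([ (np.array(proj(c,W(-.09-o,.19,.075)))-[155,120])*3.8 for o in (0,.01,.139)])
E
```

```text
t 14.12 p [ 0.5196 -0.0869  0.0224] chest [-0.1913, -0.1293] yawy 6.24 q7 -13.2 w 0.999 gf 0.0 F [-0.1  0.1  0.5]
spin 0.001
slide cm [-0.07  0.93  0.05]
[array([103.21451124, 342.01574212]), array([104.13641781, 354.65706991]), array([116.29504584, 521.37808897])]
```

View pics/t4c.png

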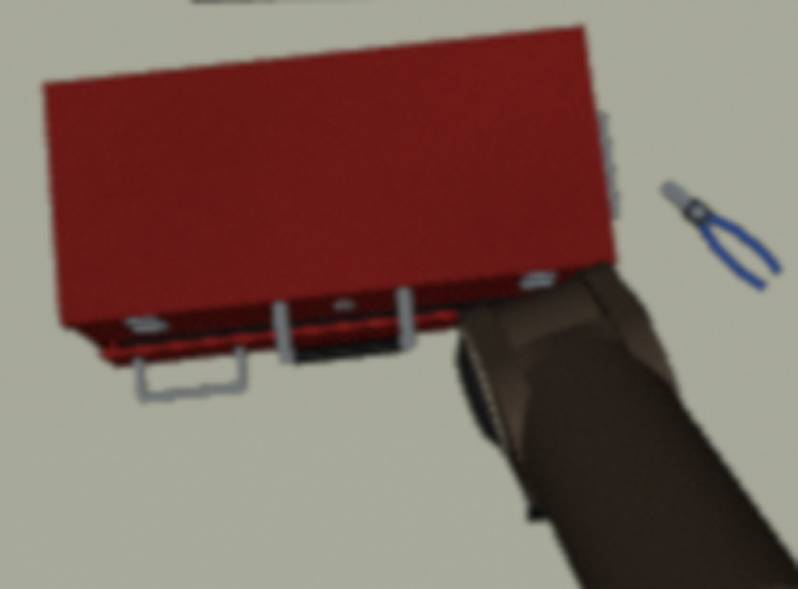

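The drawer is about 15 mm from shut: the face's top edge is at crop (105,358), against 342 when shut. I keep pushing gently and watch the force.

Call:
step_arm(steps=[{"slide": [0,0.4,0],"spin": 0},{"slide": [0,0.4,0],"spin": 0},{"slide": [0,0.2,0],"spin": 0},{"slide": [0,0.1,0],"spin": 0},{"slide": [0,0,0],"spin": 0}])

```text
time: 14.8
position: [0.5299, -0.0857, 0.0223]
ee_rot: [[-0.109, 0.994, 0.0], [0.994, 0.109, -0.0], [-0.0, 0.0, -1.0]]
ft_force: [-0.5, -0.1, 0.1]
width: 1.0
grip_force: 0.3
```

Call:
step_arm(steps=[{"slide": [0,0.2,0],"spin": 0},{"slide": [0,0,0],"spin": 0}])

```text
time: 15.05
position: [0.5315, -0.0855, 0.0223]
ee_rot: [[-0.109, 0.994, -0.0], [0.994, 0.109, -0.0], [-0.0, -0.0, -1.0]]
ft_force: [-2.0, -0.5, 1.9]
width: 1.004
grip_force: 1.2
```

Call:
step_arm(steps=[{"slide": [0,0.2,0],"spin": 0},{"slide": [0,0,0],"spin": 0}])

```text
time: 15.3
position: [0.5316, -0.0855, 0.0221]
ee_rot: [[-0.109, 0.994, -0.004], [0.994, 0.109, -0.001], [-0.0, -0.004, -1.0]]
ft_force: [-9.9, -1.4, 6.7]
width: 0.999
grip_force: 4.9
```

```bash
python3 - <<'E'
from h import *
go((W(-.182,-.13,.022),6.2))
c=snap('top','t5');d=load('t4')
# front-top edge of drawer on left: red/non-red transition along chest x, at y=.14.. visible edge left end
for cc in (d,c):
    o=np.arange(-.01,.03,.002)
    print([int(cv2.getRectSubPix(cc['pixels'],(1,1),tuple(map(float,proj(cc,W(-.09-k,.178,.075)))))[0,0][0]) for k in o])
E
```

```text
t 15.3 p [ 0.5316 -0.0855  0.0221] chest [-0.1792, -0.1292] yawy 6.24 q7 -13.2 w 0.999 gf 4.9083539843559265 F [-9.9 -1.4  6.7]
spin 0.001
slide cm [-0.08 -0.28  0.02]
[50, 51, 51, 50, 48, 46, 49, 65, 83, 95, 88, 74, 62, 61, 81, 109, 145, 159, 166, 166]
[52, 52, 58, 66, 75, 69, 61, 56, 56, 63, 81, 111, 140, 158, 165, 168, 168, 167, 167, 168]
```

The drawer met a hard stop at 10 N, and its top edge now sits where shut predicts. I retreat and go above the handle.

Call:
step_arm(steps=[{"slide": [0,-0.5,0],"spin": 0},{"slide": [0,-2.5,0],"spin": 0},{"slide": [0,-2,0],"spin": 0},{"slide": [0,0,-4],"spin": 0},{"slide": [0,0,-5],"spin": 0},{"slide": [0,0,-5],"spin": 0},{"slide": [0,0,-5],"spin": 0},{"slide": [3,2,-3],"spin": 0},{"slide": [4,3,0],"spin": 0},{"slide": [4,3,0],"spin": 0},{"slide": [2,1.3,0],"spin": 0},{"slide": [0,0,0],"spin": 0},{"slide": [0,0,0],"spin": 0}], grip=0.65)

```text
time: 16.98
position: [0.5622, 0.0479, 0.2421]
ee_rot: [[-0.108, 0.994, -0.0], [0.994, 0.108, -0.001], [-0.001, -0.0, -1.0]]
ft_force: [0.0, -0.3, 0.8]
width: 0.355
grip_force: 0.0
```

```bash
python3 - <<'E'
from h import *
go((W(-.132,0,.2),6.2),(W(-.132,0,.135),None))
c=snap('wrist','w6'); print([proj(c,W(-.132,y,.152)) for y in (-.045,0,.045)])
E
```

```text
t 16.98 p [0.5622 0.0479 0.2421] chest [-0.1344, 0.0001] yawy 6.22 q7 -17.8 w 0.355 gf 0.0 F [ 0.  -0.3  0.8]
spin 0.0
slide cm [-0.01  0.24  4.21]
slide cm [0.  0.  6.5]
[(np.float64(289.03097503969013), np.float64(276.984878936835)), (np.float64(289.3690757751711), np.float64(216.67539358703524)), (np.float64(289.7489159061783), np.float64(148.9205489143202))]
```

View pics/w6.png

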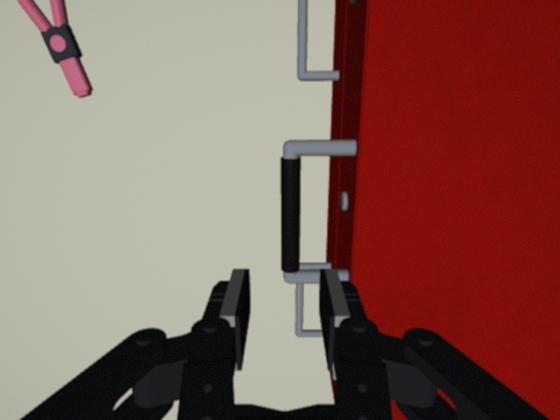

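The grip's axis is at column 290 with legs at rows 149 and 275, which matches the prediction. I descend and grip.

Call:
step_arm(steps=[{"slide": [0,0.2,2],"spin": 0},{"slide": [0,0,3],"spin": 0},{"slide": [0,0,2.5],"spin": 0},{"slide": [0,0,2],"spin": 0},{"slide": [0,0,1.2],"spin": 0},{"slide": [0,0,0],"spin": 0},{"slide": [0,0,0],"spin": 0}])

```text
time: 17.9
position: [0.5648, 0.0491, 0.136]
ee_rot: [[-0.109, 0.994, 0.001], [0.994, 0.109, 0.0], [0.0, 0.001, -1.0]]
ft_force: [0.1, 0.1, 0.1]
width: 0.351
grip_force: 0.0
```

Call:
step_arm(steps=[{"slide": [0,0,0],"spin": 0},{"slide": [0,0,0],"spin": 0},{"slide": [0,0,0],"spin": 0},{"slide": [0,0,0],"spin": 0},{"slide": [0,0,0],"spin": 0},{"slide": [0,0,0],"spin": 0}], grip=1)

```text
time: 18.65
position: [0.566, 0.0491, 0.1364]
ee_rot: [[-0.109, 0.994, 0.004], [0.994, 0.109, 0.001], [0.0, 0.004, -1.0]]
ft_force: [5.7, 0.8, 1.9]
width: 0.124
grip_force: 58.6
```

```bash
python3 - <<'E'
from h import *
go((W(-.132,0,.135),6.2))
a0=np.arctan2(12,222)
a=np.radians(np.arange(0,61,3))+a0; r=np.hypot(22.2,1.2)
d=np.c_[-np.diff(r*np.cos(a)),-np.diff(r*np.sin(a))]
print(d.round(2).tolist(), d.sum(0))
E
```

```text
t 18.65 p [0.566  0.0491 0.1364] chest [-0.1305, 0.001] yawy 6.24 q7 -22.7 w 0.124 gf 58.605446219444275 F [5.7 0.8 1.9]
spin 0.001
slide cm [-0.1  -0.15  0.14]
[[0.09, -1.16], [0.15, -1.15], [0.21, -1.14], [0.27, -1.13], [0.33, -1.12], [0.39, -1.1], [0.45, -1.07], [0.5, -1.05], [0.56, -1.02], [0.61, -0.99], [0.66, -0.96], [0.71, -0.92], [0.76, -0.88], [0.8, -0.84], [0.85, -0.8], [0.89, -0.75], [0.92, -0.71], [0.96, -0.66], [0.99, -0.61], [1.02, -0.55]] [ 12.13923048 -18.62576396]
```

Call:
step_arm(steps=[{"slide": [0.1,0.09,-1.16],"spin": 0},{"slide": [0,0.15,-1.15],"spin": 0},{"slide": [0,0.21,-1.14],"spin": 0},{"slide": [0,0.27,-1.13],"spin": 0},{"slide": [0,0.33,-1.12],"spin": 0},{"slide": [0,0.39,-1.1],"spin": 0},{"slide": [0,0.45,-1.07],"spin": 0},{"slide": [0,0.5,-1.05],"spin": 0},{"slide": [0,0,0],"spin": 0}])

```text
time: 19.77
position: [0.588, 0.0517, 0.2245]
ee_rot: [[-0.108, 0.994, -0.0], [0.994, 0.108, -0.001], [-0.001, -0.0, -1.0]]
ft_force: [3.8, -3.3, -7.1]
width: 0.126
grip_force: 58.5
```

```bash
python3 - <<'E'
from h import *
go()
p=observe()['position'];x=(p-C)@EX;print('lid',np.degrees(np.arctan2(p[2]+.016-.14,.09-x-.0015))-3.1, np.hypot(p[2]+.016-.14,.09-x-.0015))
E
```

```text
t 19.77 p [0.588  0.0517 0.2245] chest [-0.1083, 0.0011] yawy 6.2 q7 -19.1 w 0.126 gf 58.54855120182037 F [ 3.8 -3.3 -7.1]
lid 23.955109694498045 0.22096106050200506
```

Call:
step_arm(steps=[{"slide": [-0.1,0.56,-1.02],"spin": 0},{"slide": [0,0.61,-0.99],"spin": 0},{"slide": [0,0.66,-0.96],"spin": 0},{"slide": [0,0.71,-0.92],"spin": 0},{"slide": [0,0.76,-0.88],"spin": 0},{"slide": [0,0.8,-0.84],"spin": 0},{"slide": [0,0.85,-0.8],"spin": 0},{"slide": [0,0.89,-0.75],"spin": 0},{"slide": [0,0,0],"spin": 0}])

```text
time: 20.9
position: [0.6445, 0.058, 0.2994]
ee_rot: [[-0.109, 0.994, -0.002], [0.994, 0.109, -0.002], [-0.001, -0.003, -1.0]]
ft_force: [-16.8, -4.5, 13.9]
width: 0.13
grip_force: 59.6
```

Call:
step_arm(steps=[{"slide": [0,0.92,-0.71],"spin": 0},{"slide": [0,0.96,-0.66],"spin": 0},{"slide": [0,0.99,-0.61],"spin": 0},{"slide": [0,1.02,-0.55],"spin": 0},{"slide": [0,0,0],"spin": 0},{"slide": [0,0,0],"spin": 0},{"slide": [0,0,0],"spin": 0},{"slide": [0,0,0],"spin": 0}])

```text
time: 21.9
position: [0.684, 0.0624, 0.3262]
ee_rot: [[-0.109, 0.994, 0.002], [0.994, 0.109, -0.001], [-0.001, 0.002, -1.0]]
ft_force: [-12.6, -3.6, 16.9]
width: 0.122
grip_force: 61.9
```

```bash
python3 - <<'E'
from h import *
go()
p=observe()['position'];x=(p-C)@EX;print('lid',np.degrees(np.arctan2(p[2]+.016-.14,.09-x-.0015))-3.1, np.hypot(p[2]+.016-.14,.09-x-.0015))
c=snap('side','s7')
E
```

```text
t 21.9 p [0.684  0.0624 0.3262] chest [-0.0117, 0.0014] yawy 6.24 q7 -16.9 w 0.122 gf 61.949429512023926 F [-12.6  -3.6  16.9]
lid 60.54434827577572 0.22565891698631096
```

View pics/s7.png

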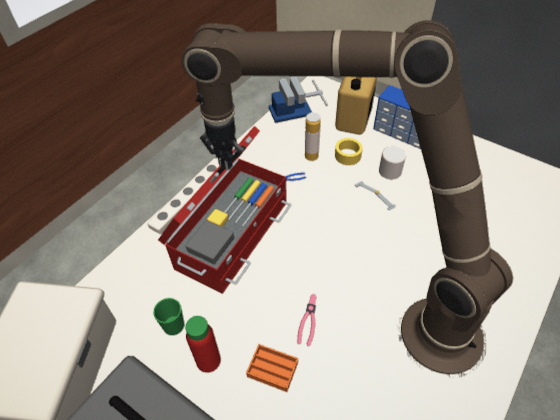

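The lid stands open with the till showing, the drawer is shut and the bystanders haven't moved. I relieve the residual push slightly and let it settle.

Call:
step_arm(steps=[{"slide": [0,-0.05,-0.1],"spin": 0},{"slide": [0,-0.05,-0.1],"spin": 0},{"slide": [0,0,0],"spin": 0},{"slide": [0,0,0],"spin": 0},{"slide": [0,0,0],"spin": 0},{"slide": [0,0,0],"spin": 0},{"slide": [0,0,0],"spin": 0}])

```text
time: 22.82
position: [0.6834, 0.0624, 0.326]
ee_rot: [[-0.109, 0.994, 0.001], [0.994, 0.109, -0.0], [-0.0, 0.001, -1.0]]
ft_force: [-6.9, -2.4, 7.9]
width: 0.126
grip_force: 60.9
```

```bash
python3 - <<'E'
from h import *
go()
s=load('s7')
# lid front top edge ends predicted in side view for various angles: compare redness along it
for t in (50,54,57,60,63,66,70):
    a=np.radians(t); f=lambda r,n,y:W(.09-r*np.cos(a)+n*np.sin(a),y,.14+r*np.sin(a)+n*np.cos(a))
    print(t,np.round(proj(s,f(.182,0,.202)),1),np.round(proj(s,f(.182,0,-.202)),1))
im=s['pixels'][110:260,140:290,::-1]
cv2.imwrite('pics/s7c.png',cv2.resize(im,None,fx=4,fy=4,interpolation=cv2.INTER_CUBIC))
E
```

```text
t 22.82 p [0.6834 0.0624 0.326 ] chest [-0.0123, 0.0014] yawy 6.25 q7 -16.9 w 0.126 gf 60.94328820705414 F [-6.9 -2.4  7.9]
50 [189.6 231.1] [267.9 137.2]
54 [185.9 227.8] [265.  134.2]
57 [183.  225.3] [262.6 132.1]
60 [180.1 223. ] [260.3 130. ]
63 [177.2 220.7] [257.8 128. ]
66 [174.2 218.4] [255.3 126. ]
70 [170.1 215.6] [251.9 123.6]
```

View pics/s7c.png

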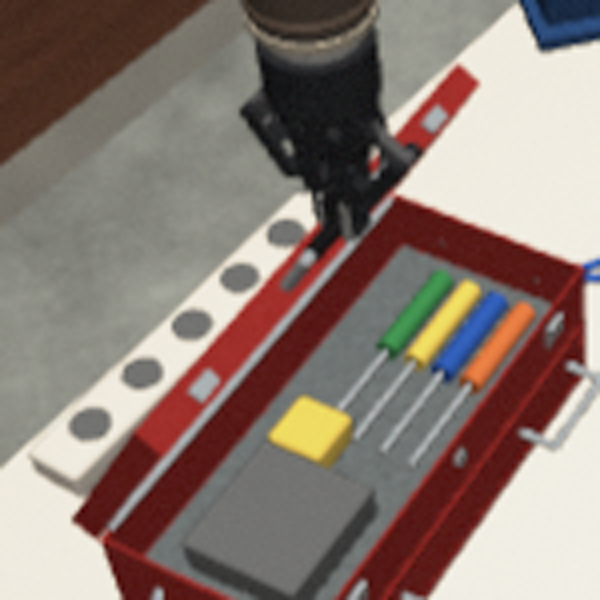

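The lid's front corners are at (260,131) and (180,223), and the 60° prediction is (260.3,130) and (180.1,223). The lid is at 60°, held still, so I hand in.

```bash
python3 -c "from rig import close_job; print(close_job())"
```

```text
the job is handed in; nothing more can be done
None
```

The large blue pliers are in the shut drawer and the gripper is holding the lid still at 60° (camera-checked), with no bystanders disturbed; the job is handed in, but no verdict came back.

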